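# Index the stake turret on a jeweller's press

### The job

Push the tabs on the rim of the press turret to step it round until the stake with the square head stands centred under the ram, and leave it there. Do not touch or lift the stakes, which must stay seated upright in their sockets, and leave everything else on the bench alone.

Things in the scene. Friction and masses are not known exactly. Their poses are not given: they have to be found in the camera images.
- press: Small fixed stake press. Origin on the bench directly below the turret's axis; x points from that axis towards the press's column, z up. Foot plate 18 mm high, x -75 to 215 mm, y +-65 mm. Column 40 x 50 mm centred at x = 185 mm, 198 mm tall; overhanging arm x 35 to 205 mm, 44 mm wide, z 168 to 202 mm, with a cap up to z 214 mm; the ram, 20 mm across, hangs from it at x = 66 mm, its lower end at z = 134 mm.
- turret (a joint): Turret angle about the press's vertical axis, rad, 0 at the start, growing counter-clockwise from above; turns over a full turn either way. No click stops: friction alone holds it where it is left; about 2 N at a tab moves it. Disc 184 mm across, z 50 to 64 mm, with five sockets 72 degrees apart. At the start the empty one (and tab0) is at the ram; the other four hold the stakes in any order.
- ram_point (a point): Fixed to the press. Point on the ram's axis at the height of the socket floor (z 67 mm), 66 mm from the turret axis: where the square stake's underside centre belongs. All sockets (collars 47 mm across, top z 76 mm) are centred 66 mm from the turret axis.
- square_stake: Steel stake, 42 mm tall, origin at the centre of its underside, with a round foot 37 mm across and 14 mm high that sits loose (1 mm play all round) in a turret socket; the only one with a square block head, 35 x 35 mm and 28 mm high. This is the one wanted under the ram.
- dome_stake: Steel stake, 42 mm tall, origin at the centre of its underside, with a round foot 37 mm across and 14 mm high that sits loose (1 mm play all round) in a turret socket; ball head 33 mm across.
- cone_stake: Steel stake, 42 mm tall, origin at the centre of its underside, with a round foot 37 mm across and 14 mm high that sits loose (1 mm play all round) in a turret socket; above the foot it is a cone ending in a 4 mm point.
- flat_stake: Steel stake, 42 mm tall, origin at the centre of its underside, with a round foot 37 mm across and 14 mm high that sits loose (1 mm play all round) in a turret socket; plain flat-topped cylinder 37 mm across.
- signet_ring: Finger ring with a flat face, lying on the bench beside the press, 25 mm across, 13 mm high; origin centre of underside. Leave alone.
- band_ring: Plain finger ring lying flat beside the press, 25 mm across, 7 mm high; origin centre of underside. Leave alone.
- file: File with wooden handle, 220 mm long along its x, 18 mm high, on the robot's left. Leave alone.
- hammer: Hammer lying on the right; about 250 mm long along its x. Leave alone.
- phone: Phone lying flat on the right, 150 x 74 x 9 mm, origin centre of underside. Leave alone.
- jar: Jar on the left, 60 mm across, 75 mm high, origin centre of underside. Leave alone.
- tab0 (a point): Point on tab 0, a flat upright plate standing out radially beyond a socket at the same angle: 88 to 145 mm from the turret axis, 10 mm thick, z 50 to 84 mm, open bench below it outside the foot plate. The point is on its centre plane, 130 mm from the turret axis, z 67 mm (mid-height). Tabs 0 to 4 follow one another counter-clockwise from above at 72 degrees.
- tab1 (a point): The same point on tab 1.
- tab2 (a point): The same point on tab 2.
- tab3 (a point): The same point on tab 3.
- tab4 (a point): The same point on tab 4.

How it is judged:
At the end, for the whole second after the job is handed in: The square stake's centre is within 6 mm horizontally of the ram's axis, all four stakes stand upright (within 0.1 rad) and fully down in their sockets (within 4 mm), and the turret is at rest (horizontal distance between square_stake and ram_point below 0.006 m and z of each of square_stake, dome_stake, cone_stake, flat_stake in the frame of press below 0.071 m and angle between each of square_stake, dome_stake, cone_stake, flat_stake's own z axis and vertical below 0.1 rad and velocity of joint turret between -0.03 and 0.03 rad/s); the robot touches nothing.
It fails at once if a stake is lifted out of its socket or tipped (height (world z) of any of square_stake, dome_stake, cone_stake, flat_stake above 0.075 m or angle between any of square_stake, dome_stake, cone_stake, flat_stake's own z axis and vertical above 0.3 rad).
It fails at once if the robot presses on a stake (more than 1 N) (contact force between any of the arm, the fingers and square_stake above 1 N or contact force between any of the arm, the fingers and dome_stake above 1 N or contact force between any of the arm, the fingers and cone_stake above 1 N or contact force between any of the arm, the fingers and flat_stake above 1 N).
It fails at once if a bystander on the bench is moved by more than 15 mm (distance of any of signet_ring, band_ring, file, hammer, phone, jar from where it was at the start of the episode above 0.015 m).
It also fails if it takes over 64 s, if anything falls off the work surface, if the arm or the gripper's body presses on something with over 40 N, if the wrist force passes 120 N, or if a joint passes its speed limit or range.

### The arm

A 7-joint arm with a two-finger parallel gripper is mounted at the origin on the work surface. World frame = base frame: x ahead of the robot, y to its left, z up, the work surface at z = 0. Lengths are in m, angles in rad, forces in N, time in s.
With the tool pointing down it reaches from about 0.425 to 0.95 m from the base axis. Payload 16.7 kg.
Tool frame: the origin (TCP) lies on the centre line of the jaws, within the pads' length; the fingertips stand 19 mm ahead of it and the grasp point (between the pads) is the TCP; x points along the fingers, y is the direction in which the jaws open and shut, and the axes are right-handed (so a half turn about x gives the same grasp; the last joint's range is limited). The gripper opens to 94 mm and grips with 3 to 60 N. Pads are 16 mm wide; open, the fingers measure 119 mm over their backs; the gripper's body (75 mm by 177 mm) begins 78 mm behind the grasp point.
Start: joints at [1.044, 0.426, 0.074, 1.606, -0.034, 1.111, -0.067], TCP at [0.248, -0.628, 0.224] pointing down, gripper open.
Joint ranges: [-2.85, 2.85], [-0.5, 2.14], [-1.23, 1.37], [0.21, 2.46], [-1.02, 4.16], [0.16, 2.05], [-2.73, 2.73]. Speed limits (rad/s): [1.89, 1.89, 2.39, 2.39, 3.01, 3.01, 3.01].

### API

Orientations are given as [roll, pitch, yaw] about the fixed x, y, z axes, in that order (R = Rz(yaw) Ry(pitch) Rx(roll)).
In Python, from workcell import * gives the robot as it stands. The module is installed in compiled form; this text tells all that it offers.
- The arm moves only by the tool servo_tool, never from a script. Its arguments are lists of equal length, an entry for each row: "xyz": the shift along the tool's x, y, z in m, a list of three; "angular": the turn, a rotation vector about the tool's x, y, z in rad, a list of three; "fingers": the closure, from -1 (fully open) to 1 (shut), so that 0 is half open. A call has 1 to 12 rows; each row is the pose to reach, as a shift and turn from the pose commanded when the call began, along the tool's axes at that moment; what a row does not reach only later rows make up. A row lasts 1/10 s, in which the tool goes at most 50 mm and 8.59 degrees, less where a joint would pass 70% of its speed; a pose out of reach is approached as far as the arm can. A call with a gripper value outside its range is refused whole. The fingers move at their own pace and stop on an object; the grip force is fixed at half the most. Time passes only in rows, so rows that repeat a pose let the fingers close. It gives the time, the measured TCP pose, the force and the opening at its end, in the units of the state.
- observe(): the state, without advancing time (a new reading comes with each control period).
- read_camera(name): name is "scene" or "side" or "wrist"; returns the picture (420x560x3 uint8, blue, green, red); there is no depth.
- camera_info(name): a dict with "vfov" (degrees; the focal length in pixels is half the picture's height over the tangent of half this angle, whatever the lens; pixels are square), "cx", "cy" (the principal point, pixels), "k1" (the pictures are not rectified: a ray, as slopes to the right and down, at radius r is drawn at 1 + k1 r^2 times it, then the intrinsics apply), "R" (3x3) and "t" (3): a world point X has camera coordinates R X + t. Camera axes: x right, y down, z forward; pixel columns grow to the right and rows downward; lengths in m; the calibration is good to about 2 mm. A picture is of the moment at which its call begins: read the wrist's pose just before it. camera_info takes no time and is no camera call; for the wrist camera it gives the pose at the moment of the call.
- job_done(): hands the job in, once; it reports no verdict.
Trained networks look in the newest picture that a camera, given by its name, has taken for a name from the list of things; names that differ only in an ending like _2 or _b are one class to them, and where a whole thing is asked for, a point or a joint stands for the part that bears it (a point fixed in the world has none). Each returns a list of dicts, best first, with "confidence" (0 to 1); they miss things now and then, are a little off and sometimes report something else, mostly with a low value. They report only what shows in the picture. A call takes as long as a camera call.
- spot_in(camera, thing): "at" ([column, row] in pixels, amid what is visible of it).
- silhouettes(camera, thing): "pixels" (420x560 bool, what is visible of it) and "at" ([column, row] in pixels, amid what is visible of it).
- landmark_of(camera, thing): "at" ([column, row] in pixels: a listed point, or the origin of a listed thing).
The state is a dict: "time_s": time; "joints": joint angles; "joint_vel": joint speeds; "effort": joint torques, N m; "tool_pos": TCP position; "ee_rot": TCP orientation; "force": force on the tool from outside, world axes, zero at the start; "ft_torque": the same for the moment, N m; "width": opening from 0.0 (shut) to 1.0 (fully open).
Only numpy, scipy, OpenCV 4.12 (cv2) and the standard library are available. Lean on these libraries where they do the work, as an engineer would, in place of code of your own. Each camera call takes 0.05 s, during which the arm holds its last target.

## Working session

There is one attempt and no reset: what is moved stays moved. The work goes in short steps, Python scripts to look and compute and a tool call to move; the robot and the scene stay as the last step left them, time stands still between calls to the robot, and variables do not carry over. Pictures are saved under pics/ and viewed, and the job is handed in when it is done.

Besides the shell and the picture viewer there is one more tool, called after "Request:" as name(argument=value, ...) on one line, values as JSON. servo_tool: Moves the arm, as the interface text tells. Its arguments: {"type":"object","properties":{"xyz":{"type":"array","items":{"type":"array","items":{"type":"number"}}},"angular":{"type":"array","items":{"type":"array","items":{"type":"number"}}},"fingers":{"type":"array","items":{"type":"number"}}},"required":["xyz","angular","fingers"]}

```bash
mkdir -p pics
python3 - <<'E'
from workcell import *
import cv2
s=observe();print({k:s[k] for k in('time_s','tool_pos','ee_rot','force','width')})
for c in('scene','side','wrist'):
    cv2.imwrite(f'pics/{c}0.png',read_camera(c)); i=camera_info(c); print(c,i)
E
```

```text
{'time_s': 0.0, 'tool_pos': array([ 0.24816663, -0.62727381,  0.22376014]), 'ee_rot': array([-1.4788372 ,  1.56946796,  2.0395137 ]), 'force': array([0.1411403 , 0.30127716, 0.50088993]), 'width': 0.9958194092928462}
scene {'vfov': 45.32344725779188, 'cx': 282.0583628671371, 'cy': 212.67312528746433, 'k1': -0.002001471405535458, 'R': array([[ 0.21529464,  0.97653676, -0.00491728],
       [ 0.66396196, -0.15007076, -0.73255258],
       [-0.71610246,  0.15444976, -0.68069269]]), 't': array([-0.11519214, -0.30659487,  1.66345869])}
side {'vfov': 53.46459066172157, 'cx': 282.20142353521595, 'cy': 209.85972834811588, 'k1': -0.07502727100983884, 'R': array([[-0.93326756, -0.35909643,  0.00783624],
       [-0.26498811,  0.67363064, -0.68992975],
       [ 0.24247258, -0.64596556, -0.72383392]]), 't': array([0.52893473, 0.19978589, 1.16988904])}
wrist {'vfov': 70.65621517447647, 'cx': 277.3735032070134, 'cy': 209.77187230329815, 'k1': -0.055924538228098834, 'R': array([[ 0.36802841, -0.9298127 , -0.00185517],
       [-0.89014257, -0.35290179,  0.28828202],
       [-0.26870298, -0.10444461, -0.95754375]]), 't': array([-0.6735376 , -0.03026926,  0.39371653])}
```

View pics/scene0.png

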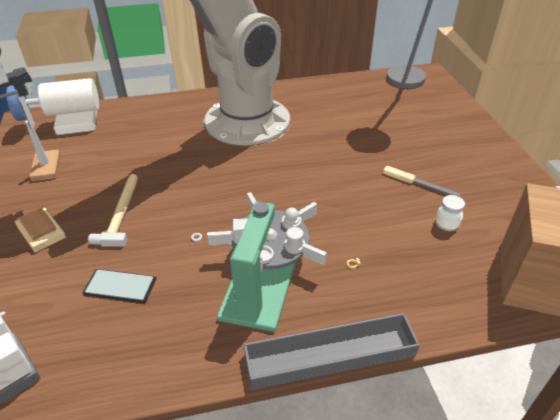

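View pics/side0.png

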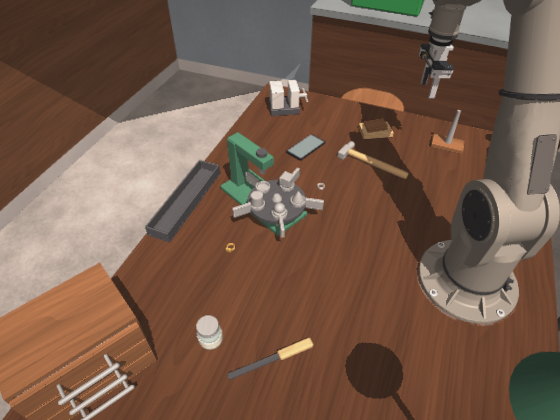

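```bash
cat > h.py <<'E'
from workcell import *
import numpy as np, cv2
from scipy.optimize import least_squares
H,W=420,560
def KD(i):
    f=H/2/np.tan(np.radians(i['vfov'])/2)
    return np.array([[f,0,i['cx']],[0,f,i['cy']],[0,0,1]]),np.array([i['k1'],0,0,0,0.])
def proj(c,X,i=None):
    i=i or camera_info(c);K,D=KD(i)
    return cv2.projectPoints(np.float64(X).reshape(-1,1,3),cv2.Rodrigues(i['R'])[0],i['t'],K,D)[0].reshape(-1,2)
def onz(c,p,z,i=None):
    i=i or camera_info(c);K,D=KD(i)
    q=cv2.undistortPoints(np.float64(p).reshape(1,1,2),K,D).ravel()
    d=i['R'].T@np.r_[q,1];o=-i['R'].T@i['t']
    return o+d*(z-o[2])/d[2]
Z=dict(press=0,ram_point=.067,square_stake=.067,dome_stake=.067,cone_stake=.067,flat_stake=.067,signet_ring=0,band_ring=0,file=0,hammer=0,phone=0,jar=0,tab0=.067,tab1=.067,tab2=.067,tab3=.067,tab4=.067)
E
python3 - <<'E'
from h import *
for c in('scene','side'):
    read_camera(c)
    for n in Z:
        for r in landmark_of(c,n)[:1]: print(c,n,round(r['confidence'],2),np.round(r['at'],1),onz(c,r['at'],Z[n]).round(4))
print(observe()['time_s'])
E
```

```text
scene press 0.66 [270.1 254.3] [ 0.6041 -0.045  -0.    ]
scene ram_point 0.68 [261.2 257.6] [ 0.6698 -0.0772  0.067 ]
scene square_stake 0.45 [242.8 235.5] [ 0.5921 -0.1064  0.067 ]
scene dome_stake 0.64 [450.5 221.5] [0.6554 0.3883 0.067 ]
scene flat_stake 0.53 [294.6 247.1] [0.6549 0.0033 0.067 ]
scene signet_ring 0.43 [352.1 267.9] [0.6894 0.1358 0.    ]
scene band_ring 0.38 [195.5 234.2] [ 0.4952 -0.216   0.    ]
scene file 0.85 [416.  185.3] [0.4379 0.4067 0.    ]
scene hammer 0.64 [124.8 210.7] [ 0.3652 -0.3921  0.    ]
scene phone 0.65 [119.1 286.8] [ 0.6266 -0.4027  0.    ]
scene jar 0.73 [242.9 235.7] [ 0.5269 -0.0995  0.    ]
scene tab0 0.94 [255.7 279.3] [ 0.7286 -0.1003  0.067 ]
scene tab1 0.94 [255.7 279.3] [ 0.7286 -0.1003  0.067 ]
scene tab2 0.94 [255.7 279.3] [ 0.7286 -0.1003  0.067 ]
scene tab3 0.94 [255.7 279.3] [ 0.7286 -0.1003  0.067 ]
scene tab4 0.94 [255.7 279.3] [ 0.7286 -0.1003  0.067 ]
side press 0.77 [276.2 210.8] [ 0.608  -0.0529  0.    ]
side ram_point 0.8 [263.7 187.7] [ 0.6589 -0.0737  0.067 ]
side square_stake 0.75 [283.5 187. ] [ 0.6013 -0.0998  0.067 ]
side dome_stake 0.47 [280.6 212.4] [0.5696 0.0075 0.067 ]
side cone_stake 0.53 [295.9 199.6] [ 0.5452 -0.0607  0.067 ]
side flat_stake 0.7 [255.3 206.4] [0.6505 0.0123 0.067 ]
side signet_ring 0.49 [230.7 246.9] [0.6799 0.1356 0.    ]
side band_ring 0.43 [321.1 185.9] [ 0.5076 -0.2194  0.    ]
side file 0.72 [269.8 356.6] [0.4413 0.4106 0.    ]
side hammer 0.6 [369.5 164.6] [ 0.3768 -0.3936 -0.    ]
side phone 0.9 [305.1 148.1] [ 0.6268 -0.3979 -0.    ]
side jar 0.94 [208.2 336.9] [0.6062 0.4195 0.    ]
side tab0 0.88 [294.2 174.5] [ 0.5899 -0.1689  0.067 ]
side tab1 0.88 [294.2 174.5] [ 0.5899 -0.1689  0.067 ]
side tab2 0.88 [294.2 174.5] [ 0.5899 -0.1689  0.067 ]
side tab3 0.88 [294.2 174.5] [ 0.5899 -0.1689  0.067 ]
side tab4 0.88 [294.2 174.5] [ 0.5899 -0.1689  0.067 ]
1.95
```

```bash
cat > fit.py <<'E'
from h import *
def meas(cams=('scene','side'),n=1):
    obs=[]
    for c in cams:
        for _ in range(n):
            read_camera(c)
            i=camera_info(c)
            for nm in('tab0','tab1'):
                obs+=[(c,'tab',r['at'],r['confidence'],i) for r in landmark_of(c,nm) if r['confidence']>.3]
            for nm in('press','ram_point','square_stake','dome_stake','cone_stake','flat_stake'):
                obs+=[(c,nm,r['at'],r['confidence'],i) for r in landmark_of(c,nm)[:1]]
    return obs
E
python3 - <<'E'
from fit import *
obs=meas()
for o in obs: print(o[0],o[1],np.round(o[2],1),round(o[3],2),onz(o[0],o[2],Z.get(o[1],.067),o[4]).round(4))
def tabs(p): 
    a=p[2]+np.arange(5)*2*np.pi/5; return np.c_[p[0]+.13*np.cos(a),p[1]+.13*np.sin(a),np.full(5,.067)]
def res(p):
    T=tabs(p);r=[]
    for c,n,at,cf,i in obs:
        if n=='tab':
            d=proj(c,T,i)-at; r+=list(d[np.argmin((d**2).sum(1))])
        elif n=='press': r+=list(proj(c,[p[0],p[1],0],i)[0]-at)
        elif n=='ram_point': r+=list(proj(c,[p[0]+.066*np.cos(p[2]),p[1]+.066*np.sin(p[2]),.067],i)[0]-at)
    return np.array(r)
s=least_squares(res,[.606,-.049,-.42],loss='soft_l1',f_scale=2)
print(s.x,np.degrees(s.x[2]));print(res(s.x).reshape(-1,2).round(1).tolist()); print(tabs(s.x))
for c in('scene','side'):
    im=read_camera(c)
    x,y,a=s.x;R=np.array([[np.cos(a),-np.sin(a)],[np.sin(a),np.cos(a)]])
    L=lambda P:np.c_[np.array(P)[:,:2]@R.T+[x,y],np.array(P)[:,2]]
    t=np.linspace(0,2*np.pi,60)
    for P,col in((L([(-.075,-.065,.018),(.215,-.065,.018),(.215,.065,.018),(-.075,.065,.018)]),(0,0,255)),
      (L(np.c_[.092*np.cos(t),.092*np.sin(t),0*t+.064]),(255,0,255)),(L([(.035,-.022,.202),(.205,-.022,.202),(.205,.022,.202),(.035,.022,.202)]),(0,255,255))):
        cv2.polylines(im,[np.int32(proj(c,P).round())],True,col,1)
    for k,q in enumerate(proj(c,tabs(s.x))): cv2.circle(im,tuple(np.int32(q)),2,(255,0,0),-1);cv2.putText(im,str(k),tuple(np.int32(q)),0,.4,(0,255,0))
    im=im[150:320,180:380];cv2.imwrite(f'pics/{c}1.png',cv2.resize(im,None,fx=3.5,fy=3.5))
E
```

```text
scene tab [251.6 204.9] 0.81 [ 0.4911 -0.0678  0.067 ]
scene tab [314.3 209.7] 0.74 [0.5427 0.0801 0.067 ]
scene tab [255.  276.3] 0.67 [ 0.7201 -0.1003  0.067 ]
scene tab [318.6 252.1] 0.62 [0.6819 0.0526 0.067 ]
scene tab [217.4 235.4] 0.57 [ 0.5787 -0.1644  0.067 ]
scene tab [251.6 204.9] 0.81 [ 0.4911 -0.0678  0.067 ]
scene tab [314.3 209.7] 0.74 [0.5427 0.0801 0.067 ]
scene tab [255.  276.3] 0.67 [ 0.7201 -0.1003  0.067 ]
scene tab [318.6 252.1] 0.62 [0.6819 0.0526 0.067 ]
scene tab [217.4 235.4] 0.57 [ 0.5787 -0.1644  0.067 ]
scene press [270.2 254.3] 0.84 [ 0.6042 -0.0448  0.    ]
scene ram_point [262.1 255.9] 0.66 [ 0.6652 -0.0743  0.067 ]
scene square_stake [244.  237.5] 0.66 [ 0.5992 -0.1047  0.067 ]
scene dome_stake [288.3 218.6] 0.68 [0.5597 0.0104 0.067 ]
scene flat_stake [294.9 246.2] 0.66 [0.6523 0.0046 0.067 ]
side tab [236.  212.9] 0.98 [0.6936 0.0584 0.067 ]
side tab [283.9 226.2] 0.91 [0.5406 0.0555 0.067 ]
side tab [320.3 206.6] 0.7 [ 0.4656 -0.0596  0.067 ]
side tab [298.7 172.6] 0.65 [ 0.5793 -0.1833  0.067 ]
side tab [236.  212.9] 0.98 [0.6936 0.0584 0.067 ]
si
[... 288 characters left out ...]
[278.  216.4] 0.5 [0.5709 0.0256 0.067 ]
side cone_stake [297.3 202.3] 0.6 [ 0.5372 -0.0512  0.067 ]
side flat_stake [258.4 205.3] 0.65 [0.6436 0.0045 0.067 ]
[ 0.60016035 -0.04194964 -0.46036992] -26.377253194399113
[[0.3, -5.2], [-3.0, -0.3], [0.0, -1.2], [0.4, 3.1], [-2.5, 1.2], [0.3, -5.2], [-3.0, -0.3], [0.0, -1.2], [0.4, 3.1], [-2.5, 1.2], [0.8, -1.4], [0.8, -2.1], [1.8, -1.5], [-1.9, 4.4], [-1.6, -1.4], [-1.8, 2.2], [1.8, -1.5], [-1.9, 4.4], [-1.6, -1.4], [-1.8, 2.2], [4.1, 2.4], [-2.0, 0.0]]
[[ 0.71662582 -0.09970598  0.067     ]
 [ 0.6910797   0.05096791  0.067     ]
 [ 0.53988613  0.0732329   0.067     ]
 [ 0.47198948 -0.06368047  0.067     ]
 [ 0.58122062 -0.17056258  0.067     ]]
```

```bash
python3 -c "
import cv2
print(cv2.hconcat([cv2.resize(cv2.imread(f'pics/{c}1.png'),(400,340)) for c in('scene','side')]).shape)
cv2.imwrite('pics/both1.png',cv2.hconcat([cv2.resize(cv2.imread(f'pics/{c}1.png'),(400,340)) for c in('scene','side')]))"
```

```text
(340, 800, 3)
```

View pics/both1.png

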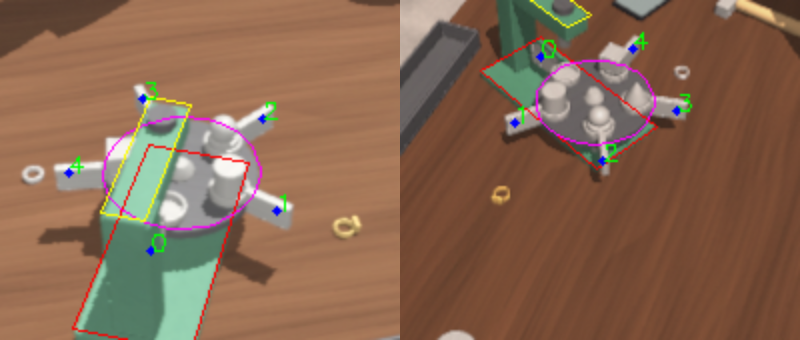

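```bash
cat >> h.py <<'E'
from scipy.spatial.transform import Rotation as Ro
def toolR(s=None):
    s=s or observe(); return Ro.from_euler('xyz',s['ee_rot']).as_matrix()
E
python3 - <<'E'
from h import *
s=observe();R=toolR(s);print(R.round(3));i=camera_info('wrist');c=-i['R'].T@i['t'];print('cam',c,'in tool',R.T@(c-s['tool_pos']),s['time_s'])
E
```

```text
[[ 0.     0.368 -0.93 ]
 [ 0.    -0.93  -0.368]
 [-1.    -0.    -0.   ]]
cam [ 0.32677119 -0.59594973  0.38500383] in tool [-0.16054493 -0.00060358 -0.08460078] 2.95
```

```bash
cat >> h.py <<'E'
def cmd(p,yaw_y_deg,s=None):
    """shift, rotvec in tool axes to reach p with tool x down and tool y at given azimuth"""
    s=s or observe();R=toolR(s);a=np.radians(yaw_y_deg)
    y=np.array([np.cos(a),np.sin(a),0]);x=np.array([0,0,-1.]);T=np.c_[x,y,np.cross(x,y)]
    return (R.T@(np.array(p)-s['tool_pos'])).round(4),Ro.from_matrix(R.T@T).as_rotvec().round(4)
E
python3 - <<'E'
from h import *
print(cmd([.67,.10,.36],-44.4))
E
```

```text
(array([-0.1355, -0.5215, -0.6598]), array([-4.192e-01, -0.000e+00,  1.000e-04]))
```

Request:
servo_tool(xyz=[[-0.05, 0, 0], [-0.1, 0, -0.02], [-0.135, -0.03, -0.05], [-0.135, -0.07, -0.1], [-0.135, -0.11, -0.14], [-0.135, -0.15, -0.19], [-0.135, -0.18, -0.23], [-0.135, -0.22, -0.28], [-0.135, -0.26, -0.32], [-0.135, -0.29, -0.37], [-0.135, -0.33, -0.41], [-0.135, -0.36, -0.45]], angular=[[0, 0, 0], [0, 0, 0], [-0.04, 0, 0], [-0.08, 0, 0], [-0.12, 0, 0], [-0.16, 0, 0], [-0.2, 0, 0], [-0.24, 0, 0], [-0.28, 0, 0], [-0.32, 0, 0], [-0.37, 0, 0], [-0.42, 0, 0]], fingers=[-1, -1, -1, -1, -1, -1, -1, -1, -1, -1, -1, -1])

```text
time_s: 4.15
tool_pos: [0.4979, -0.1907, 0.3599]
ee_rot: [1.773, 1.57, -0.57]
force: [2.1, -0.1, 0.9]
width: 0.999
```

Run:
```python
from h import *
s=observe();print(s['time_s'],s['tool_pos'],s['joints'].round(2),cmd([.67,.10,.36],-44.4))
```

```text
4.15 [ 0.49793597 -0.1907485   0.35986273] [ 0.51  0.11 -0.29  1.73  0.03  1.31 -0.56] (array([-1.000e-04, -7.960e-02, -3.283e-01]), array([ 0.0027, -0.0001, -0.0007]))
```

Request:
servo_tool(xyz=[[0, -0.01, -0.045], [0, -0.02, -0.09], [0, -0.03, -0.135], [0, -0.04, -0.18], [0, -0.055, -0.225], [0, -0.07, -0.27], [0, -0.08, -0.328], [0, -0.08, -0.328], [0, -0.08, -0.328], [0, -0.08, -0.328]], angular=[[0, 0, 0], [0, 0, 0], [0, 0, 0], [0, 0, 0], [0, 0, 0], [0, 0, 0], [0, 0, 0], [0, 0, 0], [0, 0, 0], [0, 0, 0]], fingers=[-1, -1, -1, -1, -1, -1, -1, -1, -1, -1])

```text
time_s: 5.15
tool_pos: [0.6693, 0.0967, 0.3594]
ee_rot: [0.295, 1.57, -2.051]
force: [-0.4, 0.4, 0.3]
width: 1.0
```

Run:
```python
from h import *
s=observe();print(s['time_s'],s['tool_pos'],s['joints'].round(2))
i=camera_info('wrist');im=read_camera('wrist')
for n in('tab1','flat_stake','square_stake','dome_stake','cone_stake','ram_point','press'):
    for r in landmark_of('wrist',n): print(n,round(r['confidence'],2),np.round(r['at'],1),onz('wrist',r['at'],Z[n],i).round(4))
cv2.imwrite('pics/w2.png',im)
```

```text
5.15 [0.66928858 0.09665089 0.35935391] [ 0.08  0.38 -0.45  1.4   0.17  1.39 -1.14]
tab1 0.96 [233.7 240.7] [0.5439 0.0727 0.067 ]
tab1 0.93 [347.6 315.1] [ 0.5843 -0.1707  0.067 ]
tab1 0.91 [383.7 240.3] [ 0.7219 -0.101   0.067 ]
tab1 0.86 [264.5 312. ] [ 0.4821 -0.0605  0.067 ]
tab1 0.77 [307.1 190.7] [0.6878 0.0501 0.067 ]
flat_stake 0.68 [306.9 224.6] [0.6494 0.0089 0.067 ]
square_stake 0.94 [326.8 291. ] [ 0.5906 -0.1063  0.067 ]
square_stake 0.23 [283.1 292.7] [ 0.5337 -0.0551  0.067 ]
dome_stake 0.72 [270.2 252. ] [0.5726 0.0161 0.067 ]
cone_stake 0.72 [281.9 294.2] [ 0.5301 -0.0558  0.067 ]
ram_point 0.91 [345. 248.] [ 0.6667 -0.0661  0.067 ]
```

View pics/w2.png

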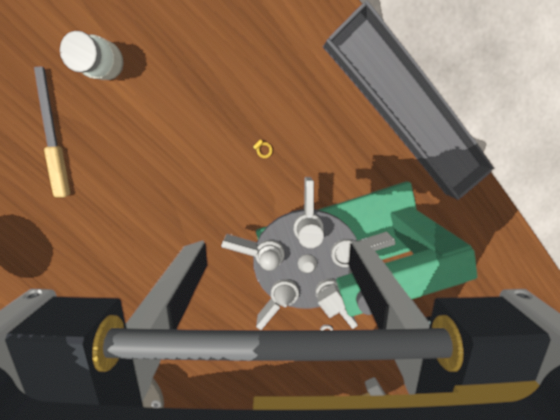

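Run:
```python
from h import *
print(cmd([.690,.0485,.16],-44.4),cmd([.690,.0485,.075],-44.4))
```

```text
(array([0.1998, 0.0488, 0.0205]), array([ 0.0001, -0.0002, -0.0003])) (array([0.2848, 0.0487, 0.0205]), array([ 0.0001, -0.0002, -0.0003]))
```

Request:
servo_tool(xyz=[[0, 0.025, 0.01], [0.01, 0.049, 0.02], [0.05, 0.049, 0.0205], [0.1, 0.049, 0.0205], [0.14, 0.049, 0.0205], [0.18, 0.049, 0.0205], [0.2, 0.049, 0.0205], [0.2, 0.049, 0.0205]], angular=[[0, 0, 0], [0, 0, 0], [0, 0, 0], [0, 0, 0], [0, 0, 0], [0, 0, 0], [0, 0, 0], [0, 0, 0]], fingers=[-1, -1, -1, -1, -1, -1, -1, -1])

```text
time_s: 6.35
tool_pos: [0.6885, 0.0484, 0.1563]
ee_rot: [-0.726, 1.566, -3.071]
force: [-0.9, 0.4, 1.6]
width: 0.998
```

Run:
```python
from h import *
s=observe();print(s['time_s'],s['tool_pos'],s['force'],cmd([.690,.0485,.075],-44.4))
i=camera_info('wrist');im=read_camera('wrist')
cv2.imwrite('pics/w3.png',im)
cv2.imwrite('pics/s3.png',cv2.resize(read_camera('side')[120:290,180:380],None,fx=3.5,fy=3.5))
```

```text
6.35 [0.68853074 0.04842847 0.15632447] [-0.93602837  0.36925162  1.64768052] (array([ 0.0813,  0.0013, -0.0014]), array([0.0009, 0.0037, 0.0033]))
```

View pics/w3.png

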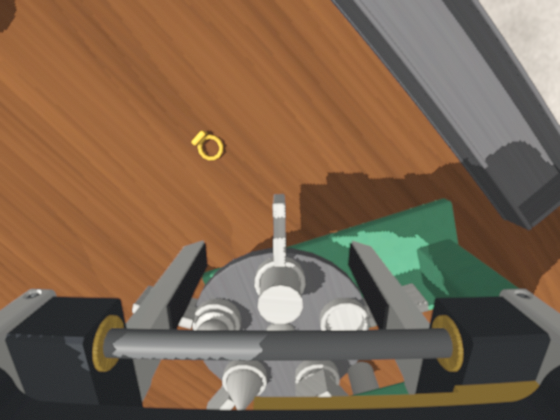

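View pics/s3.png

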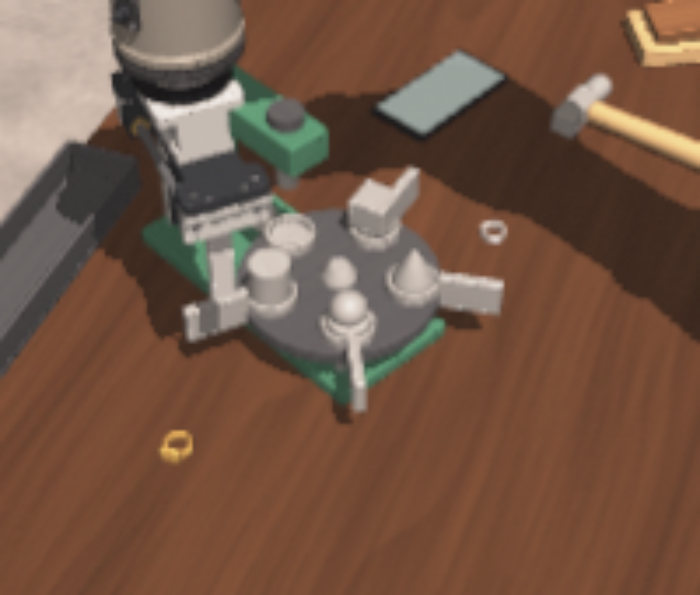

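Request:
servo_tool(xyz=[[0.03, 0.001, -0.001], [0.06, 0.001, -0.001], [0.08, 0.001, -0.001], [0.08, 0.001, -0.001]], angular=[[0, 0, 0], [0, 0, 0], [0, 0, 0], [0, 0, 0]], fingers=[-1, -1, -1, -1])

```text
time_s: 6.85
tool_pos: [0.6912, 0.0488, 0.0788]
ee_rot: [-0.672, 1.569, -3.017]
force: [-1.1, -0.6, 0.4]
width: 0.999
```

Request:
servo_tool(xyz=[[0, 0, 0], [0, 0, 0], [0, 0, 0], [0, 0, 0], [0, 0, 0], [0, 0, 0]], angular=[[0, 0, 0], [0, 0, 0], [0, 0, 0], [0, 0, 0], [0, 0, 0], [0, 0, 0]], fingers=[0.6, 0.6, 0.6, 0.6, 0.6, 0.6])

```text
time_s: 7.45
tool_pos: [0.6917, 0.049, 0.0797]
ee_rot: [2.597, 1.571, 0.252]
force: [-0.3, 0.6, 0.6]
width: 0.523
```

Run:
```python
from h import *
s=observe();print(s['time_s'],s['tool_pos'],s['force'],s['width'],s['joints'].round(2))
im=read_camera('wrist')
cv2.imwrite('pics/w4.png',im)
```

```text
7.45 [0.69169745 0.04895439 0.07970233] [-0.25756931  0.57134529  0.58520878] 0.5230592310939618 [ 0.11  0.63 -0.39  1.65  0.28  0.92 -1.16]
```

View pics/w4.png

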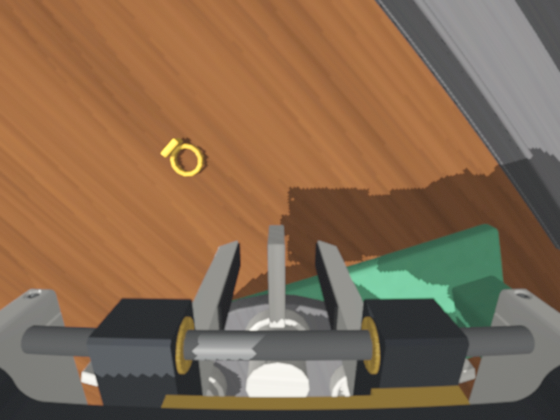

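Request:
servo_tool(xyz=[[0.003, 0, 0], [0.003, 0, 0], [0.003, 0, 0], [0.003, 0, 0], [0.003, 0, 0], [0.003, 0, 0]], angular=[[0, 0, 0], [0, 0, 0], [0, 0, 0], [0, 0, 0], [0, 0, 0], [0, 0, 0]], fingers=[0.68, 0.68, 0.68, 0.68, 0.68, 0.68])

```text
time_s: 8.1
tool_pos: [0.6917, 0.049, 0.0766]
ee_rot: [2.97, 1.571, 0.625]
force: [0.3, 0.5, 0.9]
width: 0.161
```

Run:
```python
from h import *
s=observe();print(s['time_s'],s['tool_pos'],s['force'],s['width'],np.degrees(np.arctan2(*toolR(s)[[1,0],1])))
im=read_camera('wrist');cv2.imwrite('pics/w5.png',im)
c=np.array([.603,-.042]);v=s['tool_pos'][:2]-c;print(np.hypot(*v),np.degrees(np.arctan2(v[1],v[0])))
```

```text
8.1 [0.69169758 0.04901086 0.0765777 ] [0.29573095 0.52595849 0.91369826] 0.1607998707244971 -44.3469652217097
0.12708358030406688 45.7374935473282
```

View pics/w5.png

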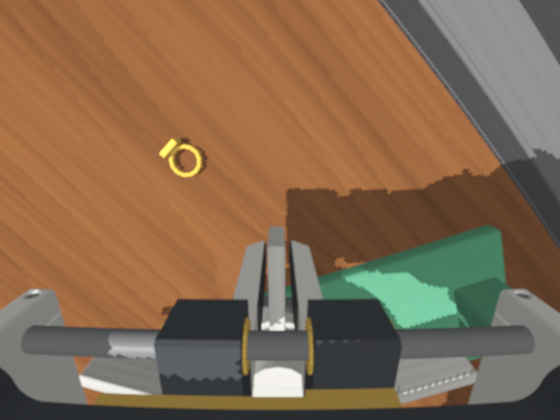

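```bash
cat >> h.py <<'E'
def arc(degs,c=(.603,-.042)):
    s=observe();R=toolR(s);p=s['tool_pos'];d=p-np.array([*c,p[2]])
    for g in degs:
        q=Ro.from_euler('z',g,degrees=True).apply(d)-d
        sh=R.T@q; print([round(float(v),3)+0 for v in sh],[round(-np.radians(g),3),0,0])
E
python3 - <<'E'
from h import *
arc([2,5,8,11,14,17,20,23,26,29,32,35])
E
```

```text
[0.0, -0.004, 0.0] [np.float64(-0.035), 0, 0]
[0.0, -0.011, 0.0] [np.float64(-0.087), 0, 0]
[0.0, -0.018, 0.001] [np.float64(-0.14), 0, 0]
[0.0, -0.024, 0.002] [np.float64(-0.192), 0, 0]
[0.0, -0.031, 0.004] [np.float64(-0.244), 0, 0]
[0.0, -0.037, 0.006] [np.float64(-0.297), 0, 0]
[0.0, -0.043, 0.008] [np.float64(-0.349), 0, 0]
[0.0, -0.05, 0.01] [np.float64(-0.401), 0, 0]
[0.0, -0.056, 0.013] [np.float64(-0.454), 0, 0]
[0.0, -0.062, 0.016] [np.float64(-0.506), 0, 0]
[0.0, -0.067, 0.019] [np.float64(-0.559), 0, 0]
[0.0, -0.073, 0.023] [np.float64(-0.611), 0, 0]
```

Request:
servo_tool(xyz=[[0, -0.004, 0], [0, -0.011, 0], [0, -0.018, 0.001], [0, -0.024, 0.002], [0, -0.031, 0.004], [0, -0.037, 0.006], [0, -0.043, 0.008], [0, -0.05, 0.01], [0, -0.056, 0.013], [0, -0.062, 0.016], [0, -0.067, 0.019], [0, -0.073, 0.023]], angular=[[-0.035, 0, 0], [-0.087, 0, 0], [-0.14, 0, 0], [-0.192, 0, 0], [-0.244, 0, 0], [-0.297, 0, 0], [-0.349, 0, 0], [-0.401, 0, 0], [-0.454, 0, 0], [-0.506, 0, 0], [-0.559, 0, 0], [-0.611, 0, 0]], fingers=[0.68, 0.68, 0.68, 0.68, 0.68, 0.68, 0.68, 0.68, 0.68, 0.68, 0.68, 0.68])

```text
time_s: 9.35
tool_pos: [0.6233, 0.0837, 0.0766]
ee_rot: [1.854, 1.57, 0.124]
force: [1.7, -1.1, -0.1]
width: 0.162
```

Run:
```python
from h import *
s=observe();print(s['time_s'],s['tool_pos'],s['force'],s['width'],np.degrees(np.arctan2(*toolR(s)[[1,0],1])))
im=read_camera('wrist');cv2.imwrite('pics/w6.png',im)
c=np.array([.603,-.042]);s=observe();v=s['tool_pos'][:2]-c;a=np.degrees(np.arctan2(v[1],v[0]));print(np.hypot(*v),a,np.degrees(np.arctan2(*toolR(s)[[1,0],1])))
arc(np.r_[3,6,9,12,15,18,21,24,27,30,33,35.5])
```

```text
9.35 [0.62329841 0.08369229 0.07662629] [ 1.74826275 -1.0621757  -0.05952231] 0.1618918446545411 -9.116375062707688
0.12738609161472056 81.3684133950251 -8.898373367731196
[0.0, -0.007, 0.0] [np.float64(-0.052), 0, 0]
[0.0, -0.013, 0.001] [np.float64(-0.105), 0, 0]
[0.0, -0.02, 0.002] [np.float64(-0.157), 0, 0]
[0.0, -0.026, 0.003] [np.float64(-0.209), 0, 0]
[0.0, -0.033, 0.004] [np.float64(-0.262), 0, 0]
[0.0, -0.039, 0.006] [np.float64(-0.314), 0, 0]
[0.0, -0.046, 0.009] [np.float64(-0.367), 0, 0]
[0.0, -0.052, 0.011] [np.float64(-0.419), 0, 0]
[0.0, -0.058, 0.014] [np.float64(-0.471), 0, 0]
[0.0, -0.064, 0.017] [np.float64(-0.524), 0, 0]
[0.0, -0.069, 0.021] [np.float64(-0.576), 0, 0]
[0.0, -0.074, 0.024] [np.float64(-0.62), 0, 0]
```

View pics/w6.png

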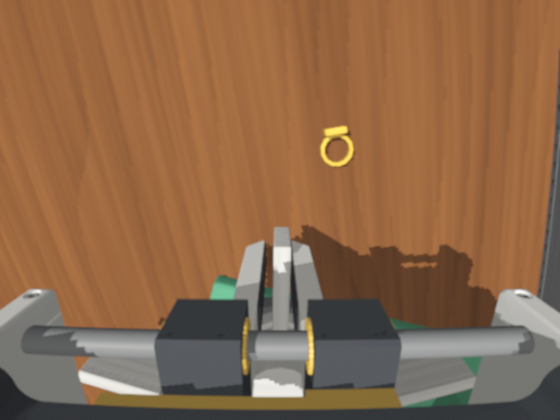

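Request:
servo_tool(xyz=[[0, -0.007, 0], [0, -0.013, 0.001], [0, -0.02, 0.002], [0, -0.026, 0.003], [0, -0.033, 0.004], [0, -0.039, 0.006], [0, -0.046, 0.009], [0, -0.052, 0.011], [0, -0.058, 0.014], [0, -0.064, 0.017], [0, -0.069, 0.021], [0, -0.074, 0.024]], angular=[[-0.052, 0, 0], [-0.105, 0, 0], [-0.157, 0, 0], [-0.209, 0, 0], [-0.262, 0, 0], [-0.314, 0, 0], [-0.367, 0, 0], [-0.419, 0, 0], [-0.471, 0, 0], [-0.524, 0, 0], [-0.576, 0, 0], [-0.62, 0, 0]], fingers=[0.68, 0.68, 0.68, 0.68, 0.68, 0.68, 0.68, 0.68, 0.68, 0.68, 0.68, 0.68])

```text
time_s: 10.6
tool_pos: [0.5466, 0.072, 0.0768]
ee_rot: [1.415, 1.57, 0.303]
force: [2.2, -0.9, -0.2]
width: 0.162
```

Run:
```python
from h import *
im=read_camera('wrist');cv2.imwrite('pics/w7.png',im)
c=np.array([.603,-.042]);s=observe();v=s['tool_pos'][:2]-c;a=np.degrees(np.arctan2(v[1],v[0]));print(s['time_s'],s['tool_pos'],s['force'],np.hypot(*v),a,np.degrees(np.arctan2(*toolR(s)[[1,0],1])))
arc([.5,1,1.5,2])
```

```text
10.65 [0.54571101 0.07147258 0.07657931] [ 0.61781705 -0.33005336  0.09154403] 0.12711433275748418 116.78787618974654 26.464411189762938
[0.0, -0.001, 0.0] [np.float64(-0.009), 0, 0]
[0.0, -0.002, 0.0] [np.float64(-0.017), 0, 0]
[0.0, -0.003, 0.0] [np.float64(-0.026), 0, 0]
[0.0, -0.004, 0.0] [np.float64(-0.035), 0, 0]
```

View pics/w7.png

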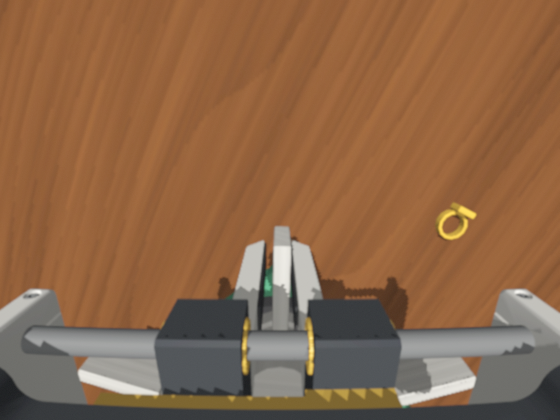

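Request:
servo_tool(xyz=[[0, -0.002, 0], [0, -0.004, 0], [0, -0.004, 0], [0, -0.004, 0]], angular=[[-0.017, 0, 0], [-0.033, 0, 0], [-0.033, 0, 0], [-0.033, 0, 0]], fingers=[0.68, 0.68, 0.68, 0.68])

```text
time_s: 11.05
tool_pos: [0.5428, 0.0701, 0.0765]
ee_rot: [-2.246, 1.571, 2.956]
force: [0.9, -0.2, -0.1]
width: 0.16
```

Request:
servo_tool(xyz=[[0, 0, 0], [0, 0, 0], [0, 0, 0], [0, 0, 0], [0, 0, 0]], angular=[[0, 0, 0], [0, 0, 0], [0, 0, 0], [0, 0, 0], [0, 0, 0]], fingers=[0.0, 0.0, 0.0, 0.0, 0.0])

```text
time_s: 11.55
tool_pos: [0.5429, 0.0701, 0.0765]
ee_rot: [2.6, 1.571, 1.519]
force: [0.2, 0.1, -0.5]
width: 0.494
```

Request:
servo_tool(xyz=[[-0.03, 0, 0], [-0.07, 0, 0], [-0.11, 0, 0], [-0.15, 0, -0.02], [-0.19, 0, -0.03], [-0.23, 0, -0.04], [-0.27, 0, -0.05], [-0.28, 0, -0.05], [-0.28, 0, -0.05]], angular=[[0, 0, 0], [0, 0, 0], [0, 0, 0], [0, 0, 0], [0, 0, 0], [0, 0, 0], [0, 0, 0], [0, 0, 0], [0, 0, 0]], fingers=[0, 0, 0, -1, -1, -1, -1, -1, -1])

```text
time_s: 12.45
tool_pos: [0.5198, 0.1145, 0.3578]
ee_rot: [1.026, 1.568, -0.054]
force: [1.3, -1.6, -0.9]
width: 0.969
```

```bash
cat > fin.py <<'E'
from h import *
T=[]
for c in('wrist','scene','side'):
    i=camera_info(c);im=read_camera(c);cv2.imwrite(f'pics/f_{c}{TAG}.png',im)
    for n in('tab1','square_stake','ram_point','flat_stake','dome_stake','cone_stake'):
        for r in landmark_of(c,n)[:5]:
            P=onz(c,r['at'],Z[n],i); a=np.degrees(np.arctan2(P[1]+.042,P[0]-.603))
            print(c,n,round(r['confidence'],2),np.round(r['at'],1),P.round(4),round(a,1),round(np.hypot(P[0]-.603,P[1]+.042),3))
print(observe()['time_s'],observe()['tool_pos'])
E
sed -i "1i TAG='8'" fin.py; python3 fin.py
```

```text
wrist tab1 0.97 [349.9 258.5] [0.6928 0.0518 0.067 ] 46.3 0.13
wrist tab1 0.64 [277.9 209.4] [0.5451 0.071  0.067 ] 117.1 0.127
wrist tab1 0.62 [203.7 255.7] [ 0.4735 -0.059   0.067 ] -172.5 0.131
wrist tab1 0.62 [235.6 325.5] [ 0.5812 -0.1602  0.067 ] -100.5 0.12
wrist tab1 0.61 [316.5 328.6] [ 0.715  -0.0969  0.067 ] -26.1 0.125
wrist square_stake 0.74 [299.1 308.6] [ 0.6655 -0.0741  0.067 ] -27.2 0.07
wrist ram_point 0.58 [296.9 304.3] [ 0.6576 -0.0681  0.067 ] -25.6 0.061
wrist flat_stake 0.7 [358.7 201.6] [0.6521 0.1426 0.067 ] 75.1 0.191
wrist flat_stake 0.7 [350.1 260.4] [0.695 0.049 0.067] 44.7 0.129
wrist flat_stake 0.65 [273.8 245.5] [0.5685 0.0128 0.067 ] 122.2 0.065
wrist dome_stake 0.89 [239.6 268.1] [ 0.5368 -0.0513  0.067 ] -172.0 0.067
wrist cone_stake 0.7 [252.4 308.6] [ 0.592  -0.1132  0.067 ] -98.8 0.072
scene tab1 0.89 [318.3 258. ] [0.699  0.0472 0.067 ] 42.9 0.131
scene tab1 0.68 [253.1 199.8] [ 0.473  -0.0608  0.067 ] -171.8 0.131
scene tab1 0.67 [308.  207.6] [0.5319 0.0669 0.067 ] 123.1 0.13
scene tab1 0.65 [216.1 239.5] [ 0.5914 -0.169   0.067 ] -95.2 0.128

[... 825 characters left out ...]
-25.9 0.073
side ram_point 0.67 [264.9 188.3] [ 0.6542 -0.0725  0.067 ] -30.8 0.06
side flat_stake 0.7 [303.5 145.8] [ 0.6115 -0.3257  0.067 ] -88.3 0.284
side flat_stake 0.65 [278.8 215.5] [0.57   0.0213 0.067 ] 117.5 0.071
side flat_stake 0.44 [286.2 186.3] [ 0.5944 -0.1061  0.067 ] -97.6 0.065
side flat_stake 0.4 [318.  201.9] [ 0.4782 -0.0763  0.067 ] -164.6 0.129
side flat_stake 0.18 [296.4 175.5] [ 0.5815 -0.1669  0.067 ] -99.8 0.127
side dome_stake 0.71 [297.1 198.9] [ 0.5427 -0.065   0.067 ] -159.1 0.064
side cone_stake 0.71 [277.  213.3] [0.5783 0.0149 0.067 ] 113.4 0.062
side cone_stake 0.58 [286.5 186.3] [ 0.5935 -0.1064  0.067 ] -98.4 0.065
13.5 [0.51931894 0.11420505 0.35653362]
```

View pics/f_wrist8.png

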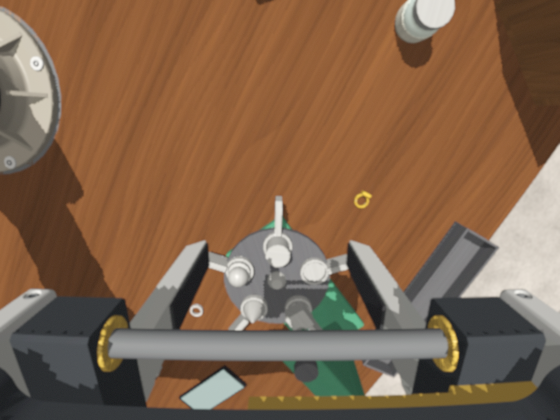

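```bash
python3 -c "
import cv2
a=cv2.imread('pics/f_side8.png')[120:260,200:350];b=cv2.imread('pics/f_scene8.png')[170:310,190:340]
cv2.imwrite('pics/b8.png',cv2.resize(cv2.hconcat([a,b]),(800,373),interpolation=cv2.INTER_CUBIC))"
```

```text
(no output)
```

View pics/b8.png

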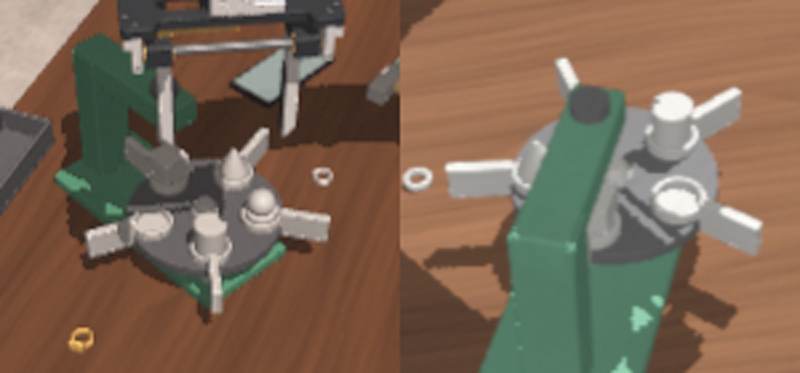

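```bash
python3 -c "
import cv2
o=[]
for c,(x,y) in(('side',(225,165)),('scene',(200,185))):
  a,b=[cv2.cvtColor(cv2.imread(f),cv2.COLOR_BGR2GRAY) for f in(f'pics/{c}0.png',f'pics/f_{c}8.png')]
  m=cv2.merge([b,b,a])[y:y+85,x:x+130]   # old red, new cyan
  o.append(cv2.resize(m,(400,262),interpolation=cv2.INTER_CUBIC))
cv2.imwrite('pics/d8.png',cv2.resize(cv2.vconcat(o),(600,786))[:600] if 0 else cv2.hconcat(o))"
```

```text
(no output)
```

View pics/d8.png

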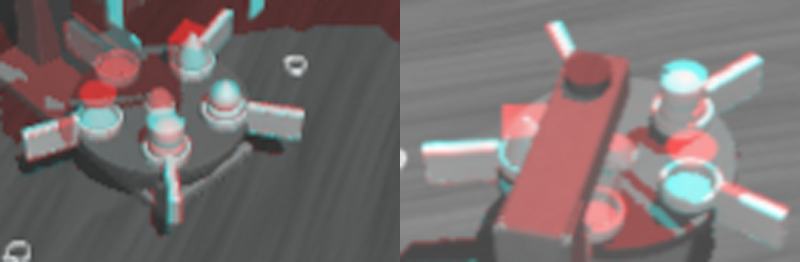

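Run:
```python
from h import *
for c in('side','scene'):
  a,b=[cv2.GaussianBlur(cv2.cvtColor(cv2.imread(f),cv2.COLOR_BGR2GRAY).astype(np.float32),(0,0),.8) for f in(f'pics/{c}0.png',f'pics/f_{c}8.png')]
  for k in range(5):
    an=np.radians(-26.4+72*k);P=lambda an:np.array([.603+.134*np.cos(an),-.042+.134*np.sin(an),.075])
    p=proj(c,P(an))[0];dp=(proj(c,P(an+.01745))-p)[0]
    n=dp/np.hypot(*dp);best=[]
    pa=cv2.getRectSubPix(a,(13,13),tuple(map(float,p)))
    g=np.arange(-6,6.1,.1)
    e=[min(np.mean((cv2.getRectSubPix(b,(13,13),tuple(map(float,proj(c,P(an+np.radians(d)))[0])))-pa)**2) for _ in[0]) for d in g]
    print(c,k,p.round(0),'deg shift',g[np.argmin(e)].round(1),'px/deg',np.hypot(*dp).round(2),'rms',np.sqrt(min(e)).round(1))
```

```text
side 0 [249. 175.] deg shift 0.4 px/deg 0.64 rms 20.7
side 1 [236. 210.] deg shift -0.6 px/deg 0.58 rms 13.9
side 2 [281. 230.] deg shift -1.6 px/deg 0.81 rms 6.9
side 3 [319. 203.] deg shift -1.5 px/deg 0.54 rms 4.6
side 4 [297. 172.] deg shift -1.8 px/deg 0.67 rms 22.4
scene 0 [255. 275.] deg shift -6.0 px/deg 1.07 rms 3.9
scene 1 [321. 254.] deg shift -1.3 px/deg 0.83 rms 2.2
scene 2 [313. 207.] deg shift -1.5 px/deg 0.81 rms 3.6
scene 3 [251. 197.] deg shift -1.3 px/deg 0.91 rms 16.7
scene 4 [213. 235.] deg shift -1.3 px/deg 0.72 rms 2.2
```

```bash
python3 -c "
from workcell import *
print(observe()['force'],observe()['joint_vel'].round(4),job_done())"
```

```text
the job is handed in; nothing more can be done
[ 0.31061581  0.7649776  -0.53286865] [ 0.0003  0.0012 -0.0002  0.0004 -0.0001  0.0012 -0.0017] None
```

The square stake now stands under the ram, about 1.6 mm off centre against the 6 mm limit, and the job is handed in. No verdict was reported.

**What I did:** I found the square stake at tab 4, one step clockwise from the ram. I straddled tab 1 with the nearly closed fingers and pushed it counter-clockwise along its arc by about 72°. Then I opened the fingers, lifted straight clear and handed in at about 13.5 s of the 64 s.

**Last checks:**
- **Turret angle:** comparing the tabs in before and after pictures shows it stopped about 1.4° short. That is the 1.6 mm above, plus up to 1 mm of socket play.
- **Stakes and bystanders:** in the pictures all four stakes look seated and upright, and nothing else on the bench looks moved.
- **Robot:** it was at rest about 0.28 m above where it pushed, with under 1 N at the wrist.

**Disagreements:**
- The networks' single-picture points scattered by several mm. The scene camera put the stake about 15 mm from the ram point and the side camera about 14 mm, with that stake partly hidden behind the press arm. I went by the tab comparison instead.
- In that comparison, the tab 0 patches gave no usable match because the press arm hides them. A few other patches matched poorly (side camera tabs 1 and 4, scene camera tab 3). The clear patches agreed at 1.3–1.6° short.

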